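# Find the wetter clay blank on the beam scale and hold the hardness tester on it

### The arm

A 6-joint arm with a two-finger parallel gripper is mounted at the origin on the work surface; the furniture and walls round the work are solid. World frame = base frame: x ahead of the robot, y to its left, z up, the work surface at z = 0. Lengths are in m, angles in rad, forces in N, time in s.
With the tool pointing down it reaches from about 0.425 to 0.95 m from the base axis. Payload 3.5 kg.
Tool frame: the origin (TCP) lies midway between the tips of the shut fingers; the grasp point (between the pads) lies 19 mm behind it; z points along the fingers, y is the line along which they close (so a half turn about z gives the same grasp; the last joint's range is limited). The gripper opens to 85 mm and grips with 20 to 120 N. Pads are 22 mm wide; open, the fingers measure 114 mm over their backs; the gripper's body (76 mm by 85 mm) begins 54 mm behind the grasp point. The pads swing forward as they close: fully open they stand 13 mm farther back than shut.
Start: joints at [-0.15, 0.286, 1.577, -0, 1.279, -0.15], TCP at [0.675, 0, 0.231] pointing down, gripper open.
Joint ranges: [-2.77, 2.77], [-0.9, 2.22], [0.21, 2.48], [-1.53, 4.67], [0.24, 2.81], [-2.84, 2.84]. Speed limits (rad/s): [2.79, 2.79, 3.14, 3.14, 3.14, 3.14].

### API

Orientations are given as a unit quaternion [x, y, z, w].
In Python, from plant import ctrl gives the robot as it stands.
- The arm moves only by the tool send_rows, never from a script. Its argument "series" is a list that holds one entry, the list of rows, each a list of 7 numbers: the shift along the tool's x, y, z in cm, then the turn, a rotation vector about the tool's x, y, z in rad, then the opening, from -1 (shut) to 1 (fully open). In form: [[[x, y, z, rx, ry, rz, jaw], ...]]. A call has 1 to 10 rows; each row shifts and turns the commanded pose from where the row before left it, along the tool's axes as they then stand; what a row does not reach is not made up. A row lasts 1/8 s, in which the tool goes at most 62.5 mm and 10.7 degrees, less where a joint would pass 70% of its speed; a pose out of reach is approached as far as the arm can. A call is refused whole if a number of a shift passes 6.25 or a number of a turn 0.188, either way. A call with a gripper value outside its range is refused whole. The fingers move at their own pace and stop on an object; "force" is the grip in N (left out, the last holds). Time passes only in rows, so rows that do not move let the fingers close. It gives the time, the measured TCP pose, the force, the opening and the grip force at its end, in the units of the state.
- ctrl.get_state(): the state, without advancing time (a new reading comes with each control period).
- ctrl.read_camera(name): name is "scene" or "side" or "wrist"; returns a dict with "img" (400x640x3 uint8, red, green, blue), "fx", "fy", "cx", "cy" (pixels), "R" (3x3) and "t" (3): a world point X has camera coordinates R X + t; the wrist camera has in their place "hand_eye" (4x4, takes a point from camera to tool coordinates, whose origin is the TCP and whose axes are the flange's). Camera axes: x right, y down, z forward; pixel columns grow to the right and rows downward; lengths in m; the calibration is good to about 2 mm. A picture is of the moment at which its call begins: read the wrist's pose just before it. There is no depth.
- ctrl.sign_off(): hands the job in; it is judged then, once.
The state is a dict: "time": time; "qpos": joint angles; "dq": joint speeds; "joint_efforts": joint torques, N m; "eef_pos": TCP position; "tcp_rot": TCP orientation; "contact_force": force on the tool from outside, world axes, zero at the start; "wrist_torque": the same for the moment, N m; "opening": opening from 0.0 (shut) to 1.0 (fully open); "finger_force": force on a finger pad.
Only numpy, scipy, OpenCV 4.12 (cv2) and the standard library are available. Lean on these libraries where they do the work, as an engineer would, in place of code of your own. Each camera call takes 0.05 s, during which the arm holds its last target. There are 200 camera calls.

### The job

Two clay blanks of one cut lie on the two pans of the check scale: push its arrest lever right over so that the beam swings free and tips towards the heavier, wetter blank, then put the lever fully back so that the pans stand level and firm again. Then take the pocket hardness tester out of its sloping stand and hold it upright with its tip inside the pencilled ring of the heavier blank, pressing lightly so that the spring plunger is about half in. Finish while still holding it there, with both blanks in place on their pans and the other things on the table left alone.

Things in the scene. Friction and masses are not known exactly. Their poses are not given: they have to be found in the camera images.
- scale: grey check scale, 150 x 290 mm base, fixed. Origin: centre of its underside; x away from its front (pointer plate on the -x side), y along the beam to its left, z up. Round steel pans (106 mm across) at y = +100 mm (left) and -100 (right), tops 94 mm above the table. Between them a 42 mm wide tower, 106 mm high, carries the arrest lever on top.
- arrest_lever (a joint): arrest lever, a rod with a 20 mm black ball, turning about an axis along the scale's y, 115 mm above the table over the scale's middle. 0 = arrested: the ball leans to the front (-x), 35 mm from the middle, 178 mm up. 1.0 rad = released: leans as far to the back (+x). Stays where left; about 2.5 N at the ball moves it (closed fingers can push it). Beam fully free above 0.75.
- lever_knob (a point): centre of the arrest lever's black ball (72 mm from its axis)
- scale_beam (a joint): tilt of the scale's beam. 0 = level (arrested). When released it tips to a stop at 0.06 rad: about +0.06 means the scale's right (-y) pan is down and carries the heavier blank, -0.06 the left (+y) pan. The pans stay level and move 6 mm up or down.
- blank_1: one of two look-alike scalloped discs of leather-hard clay, 126 mm across, 9 to 10 mm thick, 0.14 to 0.24 kg, each loose on one pan, turned any way; which of them is on the left varies. Origin: centre of its underside, z up. A pencilled test ring (18 mm across) lies 24 mm from its centre.
- blank_1_mark (a point): centre of the pencilled ring, on the upper face of blank_1
- blank_2: the other clay disc, like blank_1, with the same ring
- blank_2_mark (a point): centre of the pencilled ring, on the upper face of blank_2
- tester: hardness tester, 0.13 kg: grey flat-sided body 26 (its x) x 20 (its y) x 78 mm long (its z), below it a nose 16 mm across, 25 long, then a thin steel spring plunger 12 mm long. Origin: on the axis at the shoulder (body meets nose); z along the axis away from the tip. Leans 0.35 rad in the stand, top towards the stand's -x. Grip across the 20 mm sides; 60 mm pull along its axis frees it.
- tester_grip (a point): point on the tester's axis where to grip it, 50 mm above the shoulder, so 87 mm above the tip; 28 mm of body remain above it
- tester_tip (a point): end of the tester's plunger, 37 mm below the shoulder when out
- tester_plunger (a joint): how far the plunger is pushed in: 0 = out, 0.010 m = fully in. Spring: 0.8 N to begin, 0.8 N more per mm, so 4.8 N half in (0.005).
- stand: black sloping stand, 105 x 75 mm base, fixed. Origin: centre of its underside, below the socket, which takes the nose and lowest 14 mm of the tester's body with 1 mm play and leans 0.35 rad towards -x. The tester's shoulder sits 60 mm above the table, the socket's rim 73 mm; the socket's outside is 36 x 31 mm.
- slip_pot: bystander: blue-grey pot, 70 mm across, 69 mm high; leave alone
- stamp_1: bystander: wooden stamp, 30 x 30 x 52 mm; leave alone
- pan_left_top (a point): centre of the top face of the scale's left (+y) pan
- pan_right_top (a point): centre of the top face of the scale's right (-y) pan

How it is judged:
On the way, in this order (a step that is already met when the one before it is completed fails the run):
1. the arrest lever is over and the beam has tipped to one side (value of joint arrest_lever above 0.75 rad and (value of joint scale_beam above 0.045 rad or value of joint scale_beam below -0.045 rad)), for 0.3 s.
2. the lever is back and the beam is held level (value of joint arrest_lever below 0.15 rad and value of joint scale_beam between -0.02 and 0.02 rad), for 0.3 s.
At the end, for the whole second after the job is handed in: Lever back (under 0.15 rad), beam level (0.02 rad); fingers hold the tester, upright within 0.12 rad, tip within 8 mm of the heavier blank's ring centre (blank_2), plunger 2.5 to 7.5 mm in, under 10 N, fingers off that blank; both blanks within 25 mm of a pan centre (all of step 2 and horizontal distance between tester_tip and blank_2_mark below 0.008 m and angle between tester's own z axis and vertical below 0.12 rad and height (world z) of tester above 0.1 m and value of joint tester_plunger between 0.0025 and 0.0075 m and contact force between tester and blank_2 between 1 and 10 N and contact force between the fingers and tester above 2 N and contact force between the fingers and blank_2 below 0.3 N and (distance between blank_1 and pan_left_top below 0.025 m or distance between blank_1 and pan_right_top below 0.025 m) and (distance between blank_2 and pan_left_top below 0.025 m or distance between blank_2 and pan_right_top below 0.025 m)); the arm keeps its last pose, push and grip.
It fails at once if the tester is pressed hard on a blank (over 20 N) (contact force between tester and blank_1 above 20 N or contact force between tester and blank_2 above 20 N).
It fails at once if the tester is set on a blank while the beam is free (value of joint arrest_lever above 0.4 rad and (contact force between tester and blank_1 above 0.5 N or contact force between tester and blank_2 above 0.5 N)).
It fails at once if a bystander is moved by more than 30 mm (distance of any of slip_pot, stamp_1 from where it was at the start of the episode above 0.03 m).
It also fails if it takes over 62 s, if anything falls off the work surface, if the arm or the gripper's body presses on something with over 40 N, if the wrist force passes 120 N, or if a joint passes its speed limit or range.

## Working session

There is one attempt and no reset: what is moved stays moved. The work goes in short steps, Python scripts to look and compute and a tool call to move; the robot and the scene stay as the last step left them, time stands still between calls to the robot, and variables do not carry over. Pictures are saved under pics/ and viewed, at most 10 in all, crops included, and the job is handed in when it is done.

Besides the shell and the picture viewer there is one more tool, called after "Emit:" by a JSON object that holds its "method" and its "body". send_rows: Moves the arm, as the interface text tells. Its arguments: {"type":"object","properties":{"series":{"type":"array"},"force":{"type":"number"}},"required":["series"]}

```bash
mkdir -p pics
cat > h.py <<'E'
import numpy as np, cv2
from plant import ctrl
from scipy.spatial.transform import Rotation as Rn
def snap(n,f):
    s=ctrl.get_state(); c=ctrl.read_camera(n); cv2.imwrite('pics/'+f+'.png',c['img'][:,:,::-1])
    np.savez('pics/'+f+'.npz',**{k:np.array(v) for k,v in c.items()},p=s['eef_pos'],q=s['tcp_rot']); return c
def load(f):
    c=dict(np.load('pics/'+f+'.npz'))
    if 'hand_eye' in c and 'R' not in c:
        T=np.eye(4);T[:3,:3]=Rn.from_quat(c['q']).as_matrix();T[:3,3]=c['p']
        M=np.linalg.inv(T@c['hand_eye']);c['R']=M[:3,:3];c['t']=M[:3,3]
    return c
def ray(c,u,v):
    d=c['R'].T@np.array([(u-c['cx'])/c['fx'],(v-c['cy'])/c['fy'],1]);return -c['R'].T@c['t'],d
def onz(c,u,v,z):
    o,d=ray(c,u,v);return o+d*(z-o[2])/d[2]
def proj(c,X):
    X=np.atleast_2d(X)@c['R'].T+c['t'];return np.c_[X[:,0]/X[:,2]*c['fx']+c['cx'],X[:,1]/X[:,2]*c['fy']+c['cy']]
def st():
    s=ctrl.get_state();print(round(s['time'],2),np.round(s['eef_pos'],4),np.round(s['tcp_rot'],4),np.round(s['contact_force'],1),round(s['opening'],3),s['finger_force'])
E
python3 - <<'E'
from h import *
for n in ['scene','side','wrist']:
    c=snap(n,n+'0')
st()
a=load('scene0');b=load('side0');print(-a['R'].T@a['t'],-b['R'].T@b['t'])
E
```

```text
0.15 [6.745e-01 1.000e-04 2.302e-01] [ 7.071e-01  7.071e-01 -6.000e-04 -8.000e-04] [-0.5 -0.7 -0.4] 0.998 0.0
[ 0.08527839 -0.45313979  0.46164599] [0.29830871 1.26172928 0.67643115]
```

View pics/scene0.png

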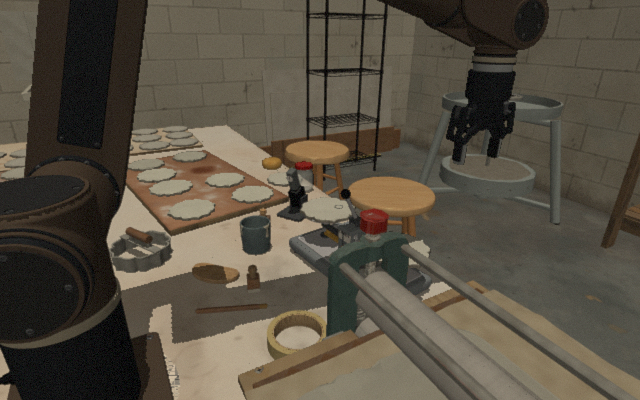

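View pics/side0.png

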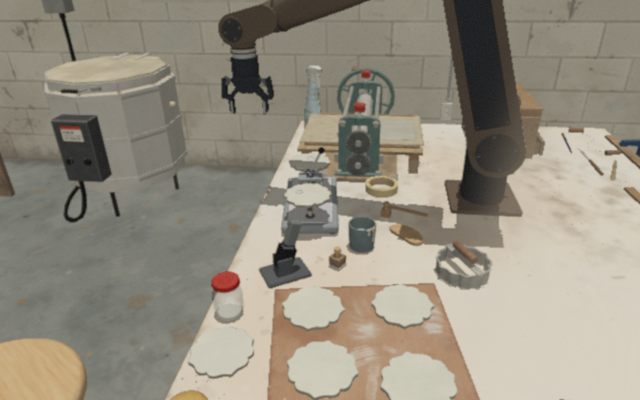

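The side view shows the scale (~310,200), its lever ball (~321,152), the tester in its stand (~290,240), the pot (362,235) and the stamp (337,258). The scene view partly hides the scale behind the press.

Run:
```python
import cv2,numpy as np
a=cv2.imread('pics/side0.png')[140:290,230:430]; 
cv2.imwrite('pics/c1.png',cv2.resize(a,(800,600),interpolation=cv2.INTER_CUBIC))
b=cv2.imread('pics/scene0.png')[150:300,260:460]
cv2.imwrite('pics/c2.png',cv2.resize(b,(800,600),interpolation=cv2.INTER_CUBIC))
```

```text
(no output)
```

View pics/c1.png

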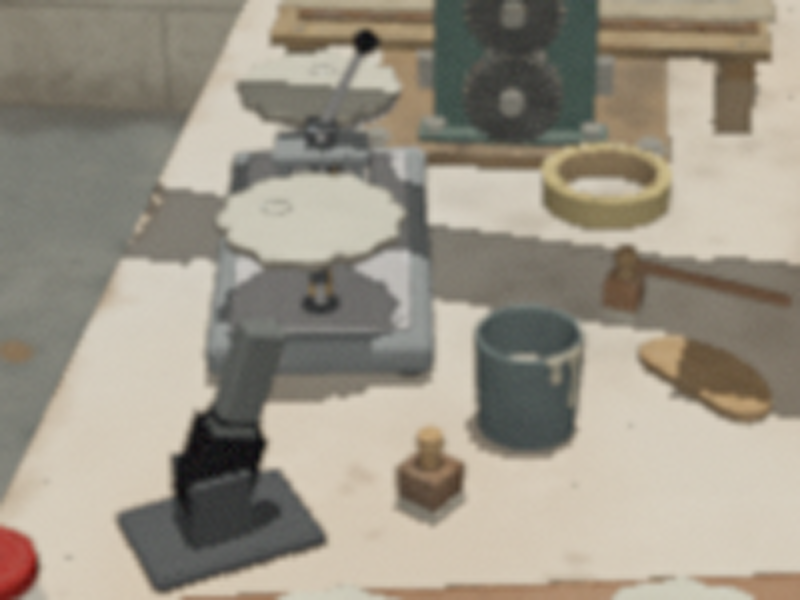

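View pics/wrist0.png

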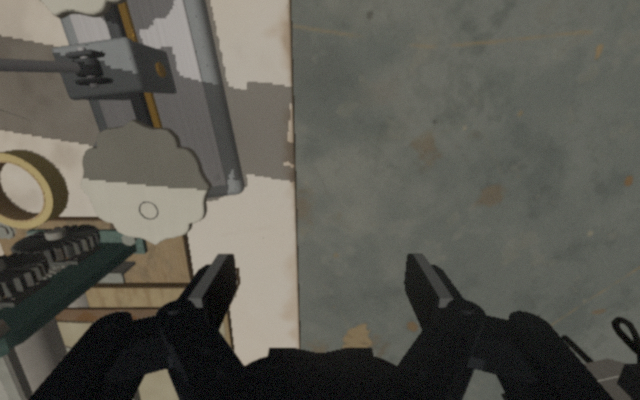

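The wrist view shows the right blank (145,190) with its ring at (149,210), and the lever hub at (90,68). The side crop shows the knob at (367,40), left ring (277,207) and stand base corners at (118,515), (290,470), (326,540), (158,590).

Run:
```python
from h import *
s=load('side0');w=load('wrist0');sc=load('scene0')
def C(u,v):return 230+u/4-.4,140+v/4-.4
f=lambda n,c,u,v,z:print(n,np.round(onz(c,u,v,z),4))
f('knob',s,*C(367,40),.178)
for p in [(118,515),(290,470),(326,540),(158,577)]: f('stand',s,*C(*p),.008)
f('Lblank',s,*C(312,217),.104);f('Lring',s,*C(277,207),.104)
f('Rblank',w,145,183,.104);f('Rring',w,149,210,.104)
f('hub',w,90,68,.115); 
f('hubside',s,*C(320,132),.115)
for p in [(212,370),(432,370),(425,150),(235,150)]: f('scalebase',s,*C(*p),.03)
f('testertop',s,*C(262,325),.13)
f('pot',s,*C(530,310),.069);f('stamp',s,*C(430,480),.03)
f('scalecornerwrist',w,240,188,.03)
o,d=ray(w,0,66);print(o)
```

```text
knob [0.4544 0.0949 0.178 ]
stand [0.563  0.4063 0.008 ]
stand [0.4709 0.3525 0.008 ]
stand [0.4398 0.4166 0.008 ]
stand [0.5275 0.4587 0.008 ]
Lblank [0.4763 0.2116 0.104 ]
Lring [0.5009 0.2002 0.104 ]
Rblank [0.508  0.0072 0.104 ]
Rring [ 0.5068 -0.0201  0.104 ]
hub [0.4884 0.1063 0.115 ]
hubside [0.4859 0.1098 0.115 ]
scalebase [0.5313 0.2826 0.03  ]
scalebase [0.3937 0.2687 0.03  ]
scalebase [ 0.4288 -0.0404  0.03  ]
scalebase [ 0.5753 -0.0268  0.03  ]
testertop [0.4767 0.3864 0.13  ]
pot [0.3341 0.2547 0.069 ]
stamp [0.3838 0.3837 0.03  ]
scalecornerwrist [ 0.5764 -0.0194  0.03  ]
[0.6744697  0.08074303 0.3723467 ]
```

View pics/c2.png

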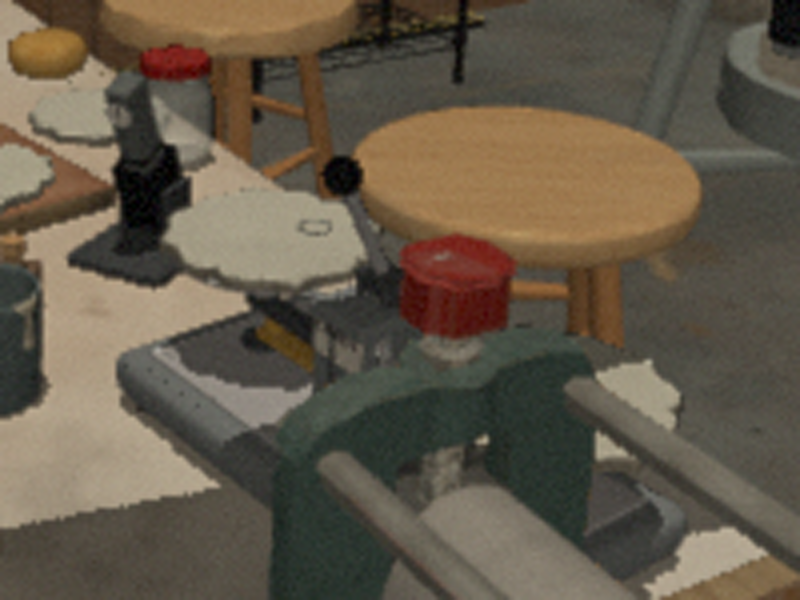

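Emit:
{"method": "send_rows", "body": {"series": [[[2.0,-4.4,0,0,0,0,-0.1],[2.0,-4.4,0,0,0,0,-0.1],[2.0,-4.4,0,0,0,0,-0.1],[2.0,-4.4,0,0,0,-0.07,-0.1],[2.0,-4.4,0,0,0,-0.07,-0.1],[0,0,0,0,0,0,-0.1],[0,0,0,0,0,0,-0.1]]]}}

```text
time: 1.02
eef_pos: [0.4542, 0.0968, 0.2316]
tcp_rot: [0.656, 0.755, 0.0, 0.001]
contact_force: [0.2, -0.3, 0.6]
opening: 0.45
finger_force: 0.0
```

Run:
```python
from h import *
c=snap('wrist','wrist1');st();snap('side','side1')
w=load('wrist1')
s=load('side0');a=load('scene0')
# triangulate red knob
o1,d1=ray(s,360,108);o2,d2=ray(a,374,218)
k=np.linalg.lstsq(np.c_[d1,-d2],o2-o1,rcond=None)[0];print(o1+d1*k[0],o2+d2*k[1])
for n,P in dict(knob=[.4544,.099,.178],Lring=[.5009,.2002,.104],stand=[.5,.4085,0]).items():print(n,proj(w,P))
```

```text
1.07 [0.4546 0.0966 0.2317] [6.562e-01 7.546e-01 3.000e-04 4.000e-04] [ 0.3 -0.1  0.7] 0.448 0.0
[ 0.36201269 -0.09704798  0.23402504] [ 0.36759179 -0.09839212  0.23895669]
knob [[321.04268024 216.32156922]]
Lring [[390.89883715  82.28960974]]
stand [[ 411.11085601 -139.0144556 ]]
```

View pics/wrist1.png

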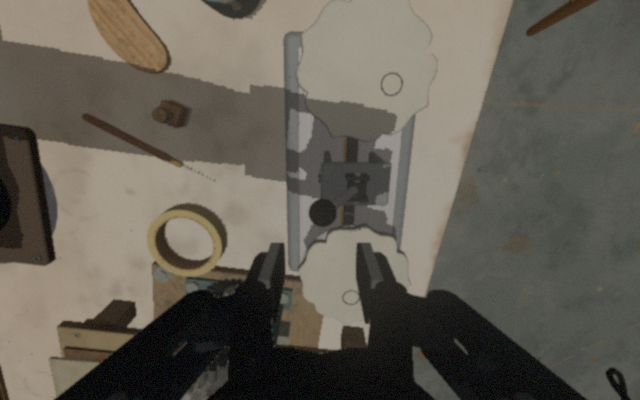

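The wrist view has the knob at (322,212), between the fingers; left ring at (391,84), right ring at (351,297). I can go straight down over the knob.

Emit:
{"method": "send_rows", "body": {"series": [[[0.3,0,2.4,0,0,0,-0.1],[0,0,2.4,0,0,0,-0.1],[0,0,2.2,0,0,0,-0.1],[0,0,0,0,0,0,-0.1],[0,1.5,0,0,0,0,-0.1],[0,1.5,0,0,0,0,-0.1],[0,1.5,0,0,0,0,-0.1],[0,1.5,0,0,0,0,-0.1],[0,1.0,0,0,0,0,-0.1],[0,0,0,0,0,0,-0.1]]]}}

```text
time: 2.38
eef_pos: [0.5232, 0.1098, 0.1607]
tcp_rot: [0.656, 0.755, 0.0, -0.0]
contact_force: [-1.4, 0.5, 0.1]
opening: 0.45
finger_force: 0.4
```

Run:
```python
from h import *
snap('wrist','wrist2');st();snap('side','side2')
a=cv2.imread('pics/wrist2.png');b=cv2.imread('pics/side2.png')[130:250,260:360]
cv2.imwrite('pics/m2.png',np.hstack([a[:,200:460],cv2.resize(b,(333,400),interpolation=cv2.INTER_CUBIC)]))
```

```text
2.42 [0.5232 0.1098 0.161 ] [6.560e-01 7.548e-01 6.000e-04 3.000e-04] [-0.6  0.1 -0.5] 0.451 0.1911936979740858
```

View pics/m2.png

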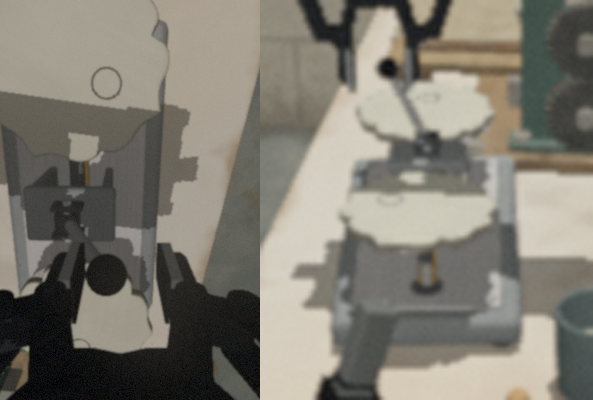

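The lever is past the middle. I push a little further.

Emit:
{"method": "send_rows", "body": {"series": [[[0,0.4,0,0,0,0,-0.1],[0,0.4,0,0,0,0,-0.1],[0,0,0,0,0,0,-0.1],[0,0,0,0,0,0,-0.1],[0,0,0,0,0,0,-0.1],[0,0,0,0,0,0,-0.1]]]}}

```text
time: 3.22
eef_pos: [0.5284, 0.1107, 0.1607]
tcp_rot: [0.656, 0.755, -0.002, -0.002]
contact_force: [-7.7, -1.2, 1.5]
opening: 0.447
finger_force: 3.6
```

Run:
```python
from h import *
snap('side','side3');st();snap('scene','scene3')
s=load('side0');f='side3'
# vertical motion of each blank by patch matching side0 -> later
for n,P in dict(L=[.4763,.2116,.104],R=[.508,.0072,.104]).items():
    u,v=proj(s,P)[0].astype(int); r=(25,14) if n=='L' else (22,12)
    up=lambda x:cv2.resize(cv2.imread(x),None,fx=4,fy=4,interpolation=cv2.INTER_CUBIC)
    for f in ['side2','side3']:
        A=up('pics/side0.png')[(v-r[1])*4:(v+r[1])*4,(u-r[0])*4:(u+r[0])*4]
        B=up('pics/%s.png'%f)[(v-r[1]-6)*4:(v+r[1]+6)*4,(u-r[0]-6)*4:(u+r[0]+6)*4]
        m=cv2.matchTemplate(B,A,cv2.TM_CCOEFF_NORMED);_,q,_,l=cv2.minMaxLoc(m);print(n,f,q,(l[0]/4-6,l[1]/4-6))
    print('6mm down =',proj(s,np.array(P)-[0,0,.006])-proj(s,P))
a=[cv2.resize(cv2.imread('pics/%s.png'%f)[135:235,270:350],(400,500),interpolation=cv2.INTER_CUBIC) for f in('side0','side3')]
cv2.imwrite('pics/m3.png',np.hstack(a))
```

```text
3.27 [0.5284 0.1106 0.1606] [ 0.6558  0.7549 -0.0023 -0.0022] [-7.7 -1.5  1.5] 0.452 3.6472447961568832
L side2 0.6509866714477539 (0.5, -1.0)
L side3 0.6395359635353088 (0.5, -1.0)
6mm down = [[0.0703909  2.05983813]]
R side2 0.48044976592063904 (1.75, 6.0)
R side3 0.4639612138271332 (0.25, 6.0)
6mm down = [[0.06148385 1.85778166]]
```

View pics/m3.png

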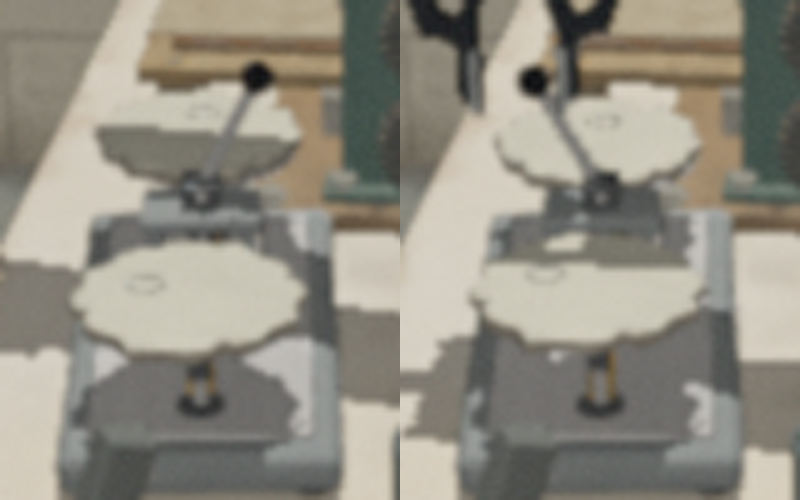

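Left blank rose about 2 px (ring v 283→272) and the right one sank (ring 112→122), with the lever at its stop. So the right blank is the heavier; I push the lever back.

Emit:
{"method": "send_rows", "body": {"series": [[[0,-1.5,0,0,0,0,-0.1],[0,-1.5,0,0,0,0,-0.1],[0,-1.5,0,0,0,0,-0.1],[0,-1.5,0,0,0,0,-0.1],[0,-1.2,0,0,0,0,-0.1],[0,-0.6,0,0,0,0,-0.1],[0,-0.4,0,0,0,0,-0.1],[0,0,0,0,0,0,-0.1],[0,0,0,0,0,0,-0.1]]]}}

```text
time: 4.45
eef_pos: [0.4487, 0.0993, 0.1607]
tcp_rot: [0.656, 0.755, -0.001, -0.001]
contact_force: [2.1, 0.5, -0.8]
opening: 0.45
finger_force: 0.8
```

Emit:
{"method": "send_rows", "body": {"series": [[[0,-0.4,0,0,0,0,-0.1],[0,-0.3,0,0,0,0,-0.1],[0,0,0,0,0,0,-0.1],[0,0,0,0,0,0,-0.1],[0,0,0,0,0,0,-0.1]]]}}

```text
time: 5.08
eef_pos: [0.4443, 0.0985, 0.1625]
tcp_rot: [0.656, 0.755, 0.002, 0.002]
contact_force: [7.7, 1.5, 0.2]
opening: 0.449
finger_force: 3.1
```

Emit:
{"method": "send_rows", "body": {"series": [[[0,0.8,0,0,0,0,-0.1],[0,0,-3.5,0,0,0,-0.1],[0,0,-4.5,0,0,0,0.3],[1,0,-4.5,0,0,0,0.5],[4,1,-2.5,0,0,0,0.5],[4,1,0,0,0,0,0.5],[4,1,0,0,0,0,0.5],[3,1,0,0,0,0,0.5],[0,0,0,0,0,0,0.5],[0,0,0,0,0,0,0.5]]]}}

```text
time: 6.32
eef_pos: [0.4669, 0.2628, 0.3104]
tcp_rot: [0.656, 0.755, -0.002, -0.001]
contact_force: [-0.5, -0.3, -0.8]
opening: 0.751
finger_force: 0.0
```

Run:
```python
from h import *
snap('wrist','wrist4');st();snap('side','side4')
a=load('wrist1');print('Rring',onz(a,351,297,.1035),'Lring',onz(a,391,84,.1035))
b=load('wrist4')
for P in [[.5,.4085,0],[.5,.4085,.06],[.477,.385,.133],[.488,.108,.115]]:print(proj(b,P))
```

```text
6.38 [0.4671 0.2625 0.3107] [ 6.562e-01  7.546e-01 -1.200e-03 -4.000e-04] [ 0.3 -0.1  0.3] 0.753 0.0
Rring [ 0.50452591 -0.0198403   0.1035    ] Lring [0.50138705 0.19891278 0.1035    ]
[[358.80107156  56.39656426]]
[[364.88066214  49.27690889]]
[[348.06807204  59.50622655]]
[[320.20789342 286.32285088]]
```

View pics/wrist4.png

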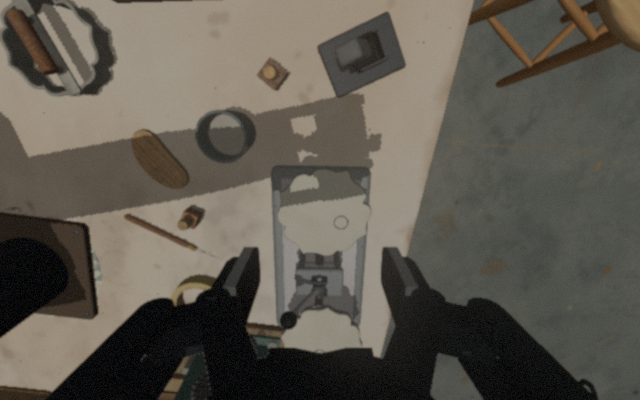

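The wrist view has the stand base with corners near (318,44), (391,12), (406,66), (343,97), with the tester standing in it. I fit that outline numerically.

Run:
```python
from h import *
from scipy.optimize import least_squares
w=load('wrist4');im=cv2.imread('pics/wrist4.png')
roi=np.zeros(im.shape[:2],np.uint8);roi[5:105,308:415]=1
g=cv2.cvtColor(im,cv2.COLOR_BGR2GRAY);m=((g<105)*roi).astype(np.uint8)
cs=cv2.findContours(m,cv2.RETR_EXTERNAL,cv2.CHAIN_APPROX_NONE)[0];k=max(cs,key=cv2.contourArea)
bx=cv2.minAreaRect(k);print(bx,cv2.contourArea(k))
P=cv2.boxPoints(bx)
for z in(.0,.008): 
  Q=np.array([onz(w,u,v,z)[:2] for u,v in P]);print(z,Q.mean(0),[np.round(np.linalg.norm(Q[i]-Q[i-1]),4) for i in range(4)],[round(float(np.arctan2(*(Q[i]-Q[i-1])[::-1])),3) for i in range(4)])
# intensity dump of tester region
for y in range(28,78,3): print(y,g[y,325:400:3])
```

```text
((352.800048828125, 67.60000610351562), (71.55416870117188, 112.69782257080078), 63.43495178222656) 4739.5
0.0 [0.49347423 0.39088739] [np.float64(0.0984), np.float64(0.1504), np.float64(0.0944), np.float64(0.1597)] [2.184, 0.561, -0.857, -2.549]
0.008 [0.49280938 0.39003979] [np.float64(0.0967), np.float64(0.1478), np.float64(0.0927), np.float64(0.1569)] [2.184, 0.561, -0.857, -2.549]
28 [143 143 145 143 142 141 142 143 131  95  68  67  70  70  71  73  71  70
  67  67  69  67  72 113 144]
31 [145 146 143 143 142 142 133  92  67  67  68  71  69  70  62  49  57  51
  66  71  69  71  67  80 144]
34 [147 144 145 145 133  95  71  69  74  75  70  66  63  50  38  44  34  40
  68  71  69  67  71  69 138]
37 [145 141 131  89  67  72  72  72  72  75  67  53  41  43  32  43  38  36
  61  71  66  71  68  70 115]
40 [132  88  71  69  72  71  76  73  68  79  80  63  55  59  45  40  41  33
  47  69  72  69  70  72  81]
43 [68 73 73 73 74 73 69 75 86 86 84 72 57 54 55 44 45 33 40 68 70 69 70 71
 66]
46 [74 78 77 71 71 71 83 82 86 87 88 80 60 57 58 46 45 35 34 66 71 68 66 69
 63]
49 [76 75 76 72 78 
[... 165 characters left out ...]
85 87 87 88 87 83 68 56 50 48 38 48 40 37 60 63 67 66
 67]
58 [73 77 76 73 64 81 86 87 85 84 73 61 47 46 43 41 44 38 43 51 65 63 65 66
 70]
61 [74 74 74 75 57 74 84 82 74 66 48 45 43 39 44 38 40 54 61 54 62 68 72 71
 68]
64 [65 74 76 74 63 67 72 64 51 44 44 41 48 38 46 52 62 56 62 66 66 69 70 70
 71]
67 [80 74 77 76 75 55 53 46 48 48 41 38 42 58 59 54 61 71 72 73 69 73 70 68
 67]
70 [120  71  77  75  74  64  56  67  59  45  43  45  47  56  67  66  69  71
  71  72  72  72  66  62  83]
73 [140  67  76  75  74  71  75  78  64  61  70  56  66  72  70  70  72  71
  72  73  68  65 104 136 142]
76 [145 102  74  74  78  76  73  73  74  74  72  74  75  71  73  72  72  71
  68  64 100 136 144 143 144]
```

Run:
```python
from h import *
w=load('wrist4');im=cv2.imread('pics/wrist4.png');g=cv2.cvtColor(im,cv2.COLOR_BGR2GRAY)
r=np.zeros_like(g);r[5:105,310:415]=1
for th in(84,95):
  m=((g<th)*r).astype(np.uint8);m=cv2.morphologyEx(m,cv2.MORPH_OPEN,np.ones((5,5)))
  k=max(cv2.findContours(m,cv2.RETR_EXTERNAL,cv2.CHAIN_APPROX_NONE)[0],key=cv2.contourArea)
  bx=cv2.minAreaRect(cv2.convexHull(k));P=cv2.boxPoints(bx);print(bx)
  Q=np.array([onz(w,u,v,.006)[:2] for u,v in P]);print(Q.mean(0),[np.round(np.linalg.norm(Q[i]-Q[i-1]),4) for i in range(4)],[round(float(np.arctan2(*(Q[i]-Q[i-1])[::-1])),3) for i in range(4)])
r[:]=0;r[36:70,334:364]=1
t=((cv2.GaussianBlur(g,(3,3),0)>79)*r).astype(np.uint8);n,l,s,c=cv2.connectedComponentsWithStats(t);i=1+np.argmax(s[1:,4]);print(s[i],c[i])
k=cv2.findContours((l==i).astype(np.uint8),cv2.RETR_EXTERNAL,cv2.CHAIN_APPROX_NONE)[0][0];b=cv2.minAreaRect(k);print(b)
print(onz(w,*c[i],.133),onz(w,*b[0],.133),[onz(w,u,v,.133)[:2].round(4) for u,v in cv2.boxPoints(b)])
O=np.array([.4995,.4085,0]);x=np.array([np.cos(.53),np.sin(.53),0]);a=-.343*x+[0,0,.939]
print(O+[0,0,.06]+.078*a,O+[0,0,.06]+.05*a)
print('ring chk')
```

```text
((362.3417663574219, 55.17768096923828), (57.15694046020508, 83.27090454101562), 63.8531608581543)
[0.50369679 0.40854453] [np.float64(0.0756), np.float64(0.1084), np.float64(0.0735), np.float64(0.1136)] [2.203, 0.554, -0.865, -2.563]
((361.3446044921875, 63.35692596435547), (72.17073822021484, 91.62545776367188), 64.44003295898438)
[0.50438695 0.39761848] [np.float64(0.0969), np.float64(0.1198), np.float64(0.0939), np.float64(0.1273)] [2.184, 0.544, -0.876, -2.567]
[337  40  24  22 326] [348.65030675  51.12883436]
((348.3492736816406, 51.06850051879883), (16.13831329345703, 21.600513458251953), 65.55604553222656)
[0.47630027 0.39247992 0.133     ] [0.47599814 0.39249173 0.133     ] [array([0.4628, 0.3932]), array([0.4805, 0.4036]), array([0.4893, 0.3918]), array([0.4714, 0.3811])]
[0.47641646 0.39497496 0.133242  ] [0.48470286 0.3998301  0.10695   ]
ring chk
```

```bash
cat >> h.py <<'E'
def need(p,R):
    s=ctrl.get_state();R0=Rn.from_quat(s['tcp_rot']);rv=(R0.inv()*Rn.from_matrix(R)).as_rotvec()
    print('rot',rv.round(4),np.linalg.norm(rv).round(3),'trans after rot, cm',(R.T@(np.array(p)-s['eef_pos'])*100).round(2),'trans before',(R0.inv().apply(np.array(p)-s['eef_pos'])*100).round(2))
a=np.array([-.343*np.cos(.55),-.343*np.sin(.55),.9393]);yg=np.array([np.sin(.55),-np.cos(.55),0]);a/=np.linalg.norm(a)
RG=np.c_[np.cross(yg,-a),yg,-a]; G=np.array([.4844,.3988,.107])-.019*a
E
python3 - <<'E'
from h import *
print(G,G+.1*a);need(G+.1*a,RG);print(ctrl.get_state()['qpos'])
E
```

```text
[0.48995609 0.40220647 0.08915271] [0.46071352 0.3842777  0.18308583]
rot [-0.2039  0.3113  1.1472] 1.206 trans after rot, cm [  1.07 -10.73  14.  ] trans before [12.16  1.06 12.78]
[ 3.22570016e-01 -7.44970061e-02  1.82361303e+00 -4.43257744e-04
  1.39409912e+00  1.83681544e-01]
```

Emit:
{"method": "send_rows", "body": {"series": [[[0,0,0,-0.0255,0.0389,0.1434,1],[0,0,0,-0.0255,0.0389,0.1434,1],[0,0,0,-0.0255,0.0389,0.1434,1],[0,0,0,-0.0255,0.0389,0.1434,1],[0,0,0,-0.0255,0.0389,0.1434,1],[0,0,0,-0.0255,0.0389,0.1434,1],[0,0,0,-0.0255,0.0389,0.1434,1],[0,0,0,-0.0255,0.0389,0.1434,1],[0.3,-3.6,2,0,0,0,1],[0.4,-3.6,2,0,0,0,1]]]}}

```text
time: 7.68
eef_pos: [0.4473, 0.3349, 0.2764]
tcp_rot: [0.948, 0.267, 0.169, -0.047]
contact_force: [0.5, -0.1, 0.5]
opening: 1.003
finger_force: 0.0
```

Emit:
{"method": "send_rows", "body": {"series": [[[0.3,-3.5,3,0,0,0,1],[0,0,3.5,0,0,0,1],[0,0,3.5,0,0,0,1],[0,0,0,0,0,0,1],[0,0,0,0,0,0,1]]]}}

```text
time: 8.3
eef_pos: [0.4613, 0.3844, 0.1848]
tcp_rot: [0.947, 0.267, 0.169, -0.048]
contact_force: [-0.2, 0.2, 0.7]
opening: 1.0
finger_force: 0.0
```

Run:
```python
from h import *
st();need(G,RG);snap('wrist','wrist5');snap('side','side5')
w=load('wrist5');T=G-(.031-.0)*0
tip=G+.019*a # grip
for q in (-.05,0,.028):print(q,proj(w,tip+q*a))
a_=cv2.imread('pics/wrist5.png');b=cv2.imread('pics/side5.png')[140:290,230:330]
cv2.imwrite('pics/m5.png',np.hstack([a_[:,70:570],cv2.resize(b,(267,400),interpolation=cv2.INTER_CUBIC)]))
```

```text
8.3 [0.4613 0.3844 0.1848] [ 0.9474  0.2674  0.1691 -0.0476] [-0.2  0.2  0.7] 1.0 0.0
rot [ 0.0002 -0.0031  0.0002] 0.003 trans after rot, cm [-0.11 -0.02 10.14] trans before [-0.14 -0.02 10.14]
-0.05 [[320.09450924 189.41407393]]
0 [[320.1392983  206.75979639]]
0.028 [[320.17314014 219.86592796]]
```

View pics/m5.png

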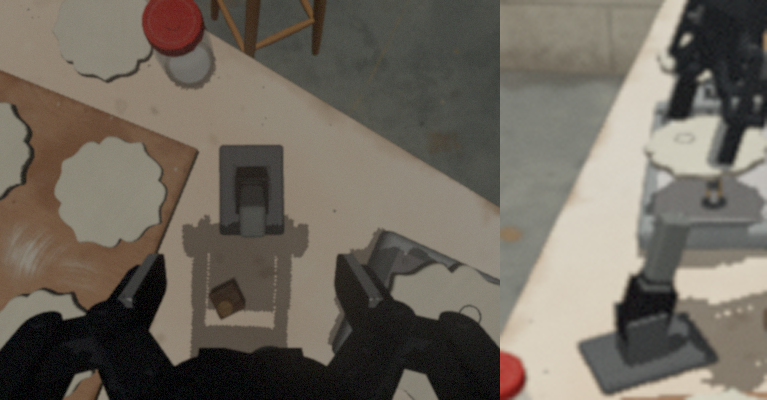

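The last picture confirms the aim: the tester's top is at about (322,219) against a predicted (320,220), and the stand is square to the fingers. Descend and grip.

Emit:
{"method": "send_rows", "body": {"series": [[[-0.1,0,2.5,0,0,0,1],[0,0,2.5,0,0,0,1],[0,0,2.5,0,0,0,1],[0,0,1.6,0,0,0,1],[0,0,1.0,0,0,0,1],[0,0,0,0,0,0,1],[0,0,0,0,0,0,1]]]}}

```text
time: 9.28
eef_pos: [0.4899, 0.4028, 0.0892]
tcp_rot: [0.947, 0.268, 0.169, -0.048]
contact_force: [-0.7, -0.3, 0.2]
opening: 1.002
finger_force: 0.0
```

Emit:
{"method": "send_rows", "body": {"series": [[[0,0,0,0,0,0,-0.2],[0,0,0,0,0,0,-0.5],[0,0,0,0,0,0,-0.6],[0,0,0,0,0,0,-0.8],[0,0,0,0,0,0,-1],[0,0,0,0,0,0,-1],[0,0,0,0,0,0,-1],[0,0,0,0,0,0,-1]]], "force": 50}}

```text
time: 10.28
eef_pos: [0.4896, 0.4023, 0.0881]
tcp_rot: [0.947, 0.268, 0.168, -0.047]
contact_force: [0.4, -2.3, 0.1]
opening: 0.224
finger_force: 52.7
```

Emit:
{"method": "send_rows", "body": {"series": [[[0,0,-1,0,0,0,-1],[0,0,-1.5,0,0,0,-1],[0,0,-1.5,0,0,0,-1],[0,0,-1.5,0,0,0,-1],[0,0,-1.5,0,0,0,-1],[0,0,-2,0,0,0,-1],[0,0,-3,0,0,0,-1],[0,0,-3,0,0,0,-1],[0,0,-2,0,0,0,-1],[0,0,0,0,0,0,-1]]]}}

```text
time: 11.52
eef_pos: [0.4401, 0.3723, 0.2508]
tcp_rot: [0.947, 0.268, 0.171, -0.048]
contact_force: [0.3, 0.8, -1.7]
opening: 0.225
finger_force: 52.5
```

Run:
```python
from h import *
st()
yw=-.6
y=np.array([np.cos(yw),np.sin(yw),0]);z=np.array([0,0,-1.]);R=np.c_[np.cross(y,z),y,z]
s=ctrl.get_state();need([.5046,-.0198,.26],R)
print(Rn.from_quat(s['tcp_rot']).inv().apply(np.array([0,0,.02])), 'up in tool')
```

```text
11.53 [0.4401 0.3723 0.2508] [ 0.947   0.2678  0.1708 -0.0482] [ 0.3  0.8 -1.7] 0.225 52.48358130455017
rot [ 0.075  -0.3516 -0.4151] 0.549 trans after rot, cm [-28.72  27.47  -0.92] trans before [-13.77  36.78  -6.11]
[ 6.98669686e-03  2.42361956e-06 -1.87399589e-02] up in tool
```

Emit:
{"method": "send_rows", "body": {"series": [[[0,0,0,0.019,-0.088,-0.104,-1],[0,0,0,0.019,-0.088,-0.104,-1],[0,0,0,0.019,-0.088,-0.104,-1],[0,0,0,0.018,-0.088,-0.103,-1],[0,0,-3.5,0,0,0,-1],[0,0,-3.5,0,0,0,-1],[-2.9,2.7,0,0,0,0,-1],[-2.9,2.7,0,0,0,0,-1],[-2.9,2.7,0,0,0,0,-1],[-2.9,2.7,0,0,0,0,-1]]]}}

```text
time: 12.78
eef_pos: [0.4634, 0.2141, 0.3168]
tcp_rot: [0.884, 0.467, -0.003, 0.0]
contact_force: [-0.0, -0.8, -1.2]
opening: 0.225
finger_force: 52.5
```

Emit:
{"method": "send_rows", "body": {"series": [[[-2.9,2.7,0,0,0,0,-1],[-2.9,2.7,0,0,0,0,-1],[-2.9,2.7,0,0,0,0,-1],[-2.9,2.7,0,0,0,0,-1],[-2.9,2.7,0,0,0,0,-1],[-1.5,2.0,0,0,0,0,-1],[0,0,0,0,0,0,-1],[0,0,0,0,0,0,-1],[0,0,0,0,0,0,-1]]]}}

```text
time: 13.9
eef_pos: [0.5008, -0.0033, 0.3183]
tcp_rot: [0.884, 0.467, -0.003, -0.0]
contact_force: [0.5, 0.3, -1.4]
opening: 0.229
finger_force: 52.3
```

Run:
```python
from h import *
from scipy.optimize import least_squares
yw=-.6
y=np.array([np.cos(yw),np.sin(yw),0]);z=np.array([0,0,-1.]);R=np.c_[np.cross(y,z),y,z]
st();need([.5046,-.0198,.26],R)
snap('wrist','wrist6');snap('side','side6')
# ring check from side6/side0: difference pattern & predicted pixel
s=load('side6');print('ring in side',proj(s,[.5046,-.0198,.1035]),'tip',proj(s,np.array(ctrl.get_state()['eef_pos'])-[0,0,.068]))
w=load('wrist6');print('wrist: ring',proj(w,[.5046,-.0198,.1035]),'tip',proj(w,np.array(ctrl.get_state()['eef_pos'])-[0,0,.068]))
# ring by wrist0
print('ring wrist0',onz(load('wrist0'),149,210,.1035))
for f,b in(('wrist0',(120,185,180,235)),('wrist1',(335,285,370,310))):
    g=cv2.cvtColor(cv2.imread('pics/%s.png'%f),cv2.COLOR_BGR2GRAY)[b[1]:b[3],b[0]:b[2]].astype(np.float32)
    d=cv2.GaussianBlur(g,(0,0),6)-g; t=(d>12).astype(np.uint8);n,l,ss,c=cv2.connectedComponentsWithStats(t)
    for i in range(1,n):
        if ss[i,4]>8: print(f,ss[i],onz(load(f),b[0]+ss[i,0]+ss[i,2]/2-.5,b[1]+ss[i,1]+ss[i,3]/2-.5,.1035))
```

```text
13.9 [ 0.5008 -0.0033  0.3183] [ 0.8842  0.4671 -0.0028 -0.    ] [ 0.5  0.3 -1.4] 0.229 52.32677221298218
rot [-0.0026  0.0049  0.0012] 0.006 trans after rot, cm [-1.15  1.24  5.83] trans before [-1.12  1.26  5.83]
ring in side [[309.92575724 157.07784338]] tip [[308.90609433 111.59002504]]
wrist: ring [[330.6534589  177.65142978]] tip [[320.8751507  211.54866623]]
ring wrist0 [ 0.50646349 -0.0202906   0.1035    ]
wrist0 [25  0 35  3 81] [0.52333074 0.00410806 0.1035    ]
wrist0 [ 18  16  21  19 125] [ 0.50548385 -0.02029073  0.1035    ]
wrist1 [ 23   0  12  25 195] [ 0.51804712 -0.01796143  0.1035    ]
wrist1 [ 7  5 11 15 41] [ 0.50019954 -0.02044148  0.1035    ]
```

Run:
```python
from h import *
w=load('wrist6');im=cv2.imread('pics/wrist6.png');g=cv2.cvtColor(im,cv2.COLOR_BGR2GRAY)
b=(300,155,365,205);r=g[b[1]:b[3],b[0]:b[2]].astype(np.float32)
d=cv2.GaussianBlur(r,(0,0),6)-r;n,l,ss,c=cv2.connectedComponentsWithStats((d>8).astype(np.uint8))
for i in range(1,n):
    if ss[i,4]>8: print(ss[i],onz(w,b[0]+ss[i,0]+ss[i,2]/2-.5,b[1]+ss[i,1]+ss[i,3]/2-.5,.1035))
for y in range(160,240,3):print(y,g[y,296:352:2])
```

```text
[ 1  8 11 15 55] [0.48474957 0.00560555 0.1035    ]
[  0  11  64  32 530] [ 0.50271164 -0.02455092  0.1035    ]
[31 47 17  3 41] [ 0.49480459 -0.05387517  0.1035    ]
160 [100  94  93  94  94  91  94  93  93  92  95  92  96  96  95  96  95  94
  94  93  93  94  95  89  95  95  96  96]
163 [149 122  97  97  93  97  94  92  94  93  93  96  95  96  95  93  93  95
  95  96  97  95  98  94  95  94  96  95]
166 [155 151 123  95  93  92  93  92  94  92  91  94  95  91  96  97  93  91
  97  96  94  94  97  93  93  96  94  97]
169 [153 154 154 128 115  98  93  93  95  93  93  92  96  96  94  93  98  94
  93  94  93  96  97  96  96  97  92  96]
172 [154 155 154 153 151 123  97  92  93  94  95  97  93  94  90  87  76  82
  83  79  84  94  95  97  98  96  94  96]
175 [154 152 153 154 153 136  96  97  97  95  94  93  96  97  84  86  94  94
  94  98  84  80  93  92  97  96  95  95]
178 [154 153 152 151 142 146 119  98  95  94  93  97  90  93  76  91  95  94
  92  95  91  75  94  97  94  92  96 104]
181 [149 127 125 105  94  95  93  96  96  94  96  96  94  93  80  86  93  93
  94  96  92  81  91 10
[... 1579 characters left out ...]
 76  92  80  59  50  51  49  54  52  49  56  50  52  50  54  52
  51  57 101 106 108 107 104 107 103 107]
226 [ 75  73  69  76  75  54  53  50  49  48  48  50  50  52  52  50  52  52
  51  51  81 104 105 111 104 105 106 107]
229 [ 69  80  88  86  67  41  40  38  36  40  40  40  43  40  41  37  41  37
  41  44  58 102 104 108 105 104 107 106]
232 [ 90  89  88  74  42  42  39  46  43  40  43  43  43  43  42  42  45  42
  46  36  42  80 103 104 103 102 102 104]
235 [ 84  88  89  73  41  45  52  48  47  48  51  50  46  47  51  49  42  50
  46  53  46  76 105 106 107 104 102 102]
238 [ 60  74  73  59  47  48  43  45  46  50  50  46  50  41  52  43  49  49
  49  51  46  77 106 105 104 110 104 102]
```

The wrist data show the ring centred at (331,178), as predicted, so it lies at (0.505, -0.020). I line up and descend to just above it.

Emit:
{"method": "send_rows", "body": {"series": [[[-1.15,1.25,0,0,0,0,-1],[0,0,3,0,0,0,-1],[0,0,3,0,0,0,-1],[0,0,3,0,0,0,-1],[0,0,2.5,0,0,0,-1],[0,0,1.2,0,0,0,-1],[0,0,0,0,0,0,-1],[0,0,0,0,0,0,-1],[0,0,0,0,0,0,-1]]]}}

```text
time: 15.12
eef_pos: [0.5052, -0.0214, 0.193]
tcp_rot: [0.885, 0.467, -0.002, 0.001]
contact_force: [0.0, 0.6, -0.8]
opening: 0.224
finger_force: 52.4
```

Run:
```python
from h import *
st();snap('side','side7');snap('wrist','wrist7')
s=load('side7');p=np.array(ctrl.get_state()['eef_pos'])
g=cv2.cvtColor(cv2.imread('pics/side7.png'),cv2.COLOR_BGR2GRAY)
for q in(-.068,-.056,-.031,.0):print(q,proj(s,p+[0,0,q]))
print('ring',proj(s,[.505,-.02,.1035]))
for y in range(130,166):print(y,g[y,296:326])
```

```text
15.12 [ 0.5052 -0.0214  0.193 ] [ 0.8845  0.4665 -0.0017  0.0011] [ 0.   0.6 -0.8] 0.224 52.43096888065338
-0.068 [[309.71974028 150.37636741]]
-0.056 [[309.60656268 146.63629079]]
-0.031 [[309.36781487 138.74661062]]
0.0 [[309.06608064 128.77547553]]
ring [[309.80344422 157.04604004]]
130 [166 192 200 202 203 203 202 195 174 124  79  72  74  76  86  96  96  83
 103 154 169 171 168 168 167 168 168 167 168 172]
131 [182 196 201 202 201 203 199 183 157 113  73  69  72  74  73  75  71  63
  93 153 171 171 170 169 168 168 168 170 169 171]
132 [186 196 198 200 204 203 199 178 141  91  52  51  58  57  59  56  52  55
  93 153 172 172 171 170 169 168 168 168 171 169]
133 [189 194 196 199 202 202 194 179 157 109  62  43  43  45  50  56  63  65
 100 152 169 171 170 170 169 170 171 170 170 171]
134 [191 193 197 199 202 198 183 170 162 122  78  62  60  60  61  66  70  68
 101 151 170 169 169 169 170 171 173 172 172 169]
135 [195 197 199 202 202 194 177 168 162 127  85  71  73  73  74  73  71  70
 100 152 168 168 167 167 169 170 171 173 172 171]
136 [196 199 202 203 200 183 171 170 164 136  94  7
[... 3058 characters left out ...]
116 116 115 116
 118 127 129 121 116 138 172 187 195 197 187 160]
161 [114 116 115 115 116 112 114 115 115 114 116 118 117 115 117 113 118 117
 125 129 125 116 115 121 134 149 174 182 158 128]
162 [116 116 115 114 115 115 116 115 116 116 114 116 118 115 117 116 113 119
 128 127 120 114 113 117 113 121 135 138 127 120]
163 [116 119 114 115 117 116 116 116 116 114 115 115 115 114 113 116 117 126
 130 124 118 119 118 117 117 118 118 120 118 117]
164 [116 116 117 121 116 118 116 117 116 116 116 116 116 115 116 119 123 131
 129 129 144 148 135 123 120 118 119 117 118 118]
165 [117 116 116 117 117 116 116 117 115 116 116 117 117 117 120 137 138 137
 129 150 181 189 172 151 133 120 118 116 114 110]
```

Upright and centred in the side data (shoulder row ~138, nose to ~146, u≈310). I descend gently.

Emit:
{"method": "send_rows", "body": {"series": [[[0.1,-0.1,0.8,0,0,0,-1],[0,0,0.6,0,0,0,-1],[0,0,0.3,0,0,0,-1],[0,0,0.2,0,0,0,-1],[0,0,0.2,0,0,0,-1],[0,0,0,0,0,0,-1],[0,0,0,0,0,0,-1],[0,0,0,0,0,0,-1]]]}}

```text
time: 16.23
eef_pos: [0.5041, -0.0199, 0.1708]
tcp_rot: [0.885, 0.467, -0.003, 0.0]
contact_force: [0.5, 0.7, -0.2]
opening: 0.233
finger_force: 52.4
```

Emit:
{"method": "send_rows", "body": {"series": [[[0,0,0.15,0,0,0,-1],[0,0,0.15,0,0,0,-1],[0,0,0,0,0,0,-1],[0,0,0,0,0,0,-1],[0,0,0,0,0,0,-1]]]}}

```text
time: 16.85
eef_pos: [0.5041, -0.0199, 0.1678]
tcp_rot: [0.885, 0.467, -0.003, 0.0]
contact_force: [0.5, -0.9, 0.1]
opening: 0.229
finger_force: 52.5
```

Run:
```python
from h import *
F=[]
for i in range(4): ctrl.read_camera('side');F.append(ctrl.get_state()['contact_force'])
print(np.mean(F,0),np.std(F,0));st()
```

```text
[ 0.50372619 -0.38560832  0.38331357] [0.49166796 0.71841622 0.20477027]
17.05 [ 0.5041 -0.0199  0.1678] [ 8.845e-01  4.665e-01 -2.500e-03  4.000e-04] [ 0.4 -0.5  0.2] 0.232 52.5087833404541
```

Emit:
{"method": "send_rows", "body": {"series": [[[0.04,0.04,0.15,0,0,0,-1],[0,0,0.15,0,0,0,-1],[0,0,0,0,0,0,-1],[0,0,0,0,0,0,-1],[0,0,0,0,0,0,-1]]]}}

```text
time: 17.68
eef_pos: [0.5045, -0.0198, 0.1648]
tcp_rot: [0.885, 0.467, -0.003, 0.0]
contact_force: [-1.8, 0.3, 1.8]
opening: 0.225
finger_force: 52.9
```

Run:
```python
from h import *
F=[]
for i in range(8): ctrl.read_camera('side');F.append(ctrl.get_state()['contact_force'])
print(np.mean(F,0),np.std(F,0));st()
```

```text
[-1.85467076 -0.51839404  2.53506406] [0.51714658 0.41807764 0.40430174]
18.07 [ 0.5045 -0.0198  0.1647] [ 8.845e-01  4.665e-01 -2.700e-03  3.000e-04] [-2.4 -0.6  2.4] 0.226 52.956554889678955
```

Emit:
{"method": "send_rows", "body": {"series": [[[0,0,0.12,0,0,0,-1],[0,0,0,0,0,0,-1],[0,0,0,0,0,0,-1],[0,0,0,0,0,0,-1],[0,0,0,0,0,0,-1]]]}}

```text
time: 18.7
eef_pos: [0.5045, -0.0198, 0.1635]
tcp_rot: [0.885, 0.467, -0.003, 0.0]
contact_force: [-2.3, -0.3, 3.9]
opening: 0.228
finger_force: 53.0
```

Run:
```python
from h import *
F=[]
for i in range(8): snap('side','side8');F.append(ctrl.get_state()['contact_force'])
snap('wrist','wrist8')
print(np.mean(F,0));st()
s=load('side8');g=cv2.cvtColor(cv2.imread('pics/side8.png'),cv2.COLOR_BGR2GRAY)
g0=cv2.cvtColor(cv2.imread('pics/side0.png'),cv2.COLOR_BGR2GRAY)
print('ring',proj(s,[.505,-.02,.1035]))
for y in range(140,162):print(y,g[y,300:322])
# left blank, knob vs start
for n,b in dict(knob=(316,144,328,156),L=(284,190,332,206)).items():
    x0,y0,x1,y1=b;m=cv2.matchTemplate(g[y0-6:y1+6,x0-6:x1+6],g0[y0:y1,x0:x1],cv2.TM_CCOEFF_NORMED);print(n,cv2.minMaxLoc(m)[1::2])
```

```text
[-1.8721463  -0.36750425  3.64790607]
19.15 [ 0.5045 -0.0198  0.1635] [ 8.845e-01  4.665e-01 -2.700e-03  3.000e-04] [-2.9 -1.1  3.6] 0.223 52.997599840164185
ring [[309.80344422 157.04604004]]
140 [174 163 163 163 161 139 100  77  71  77  84  89  91  84  77 103 153 169
 169 170 170 170]
141 [152 149 148 147 138 109  71  62  67  72  72  70  67  62  61  97 142 158
 159 161 158 161]
142 [144 143 145 144 125  91  55  45  43  53  57  54  53  53  69  98 117 126
 125 126 127 128]
143 [150 147 149 146 123  94  72  54  46  45  48  54  63  65  76  99 104 103
 104 103 105 107]
144 [151 152 151 149 125 102  84  74  64  66  65  69  72  71  76  92  99 102
 101 101 101 102]
145 [153 152 152 150 140 130 100  78  75  76  75  73  70  69  81 109 119 120
 120 120 121 121]
146 [155 155 151 150 146 137 107  81  75  76  74  73  73  79 111 138 149 149
 150 152 153 148]
147 [153 150 146 144 141 135 117  95  79  74  76  75  83 109 137 151 155 154
 156 155 145 131]
148 [134 132 131 132 134 135 131 111  93  87  89  95 104 127 142 146 147 145
 143 136 107  80]
149 [105 103 102 104 106 110 109 104 104 107 111 117
[... 547 characters left out ...]
117 116 112 116 121 123 115 111 114 116 119 124
 127 124 115 108]
156 [118 115 115 115 117 115 116 113 107 110 117 120 112 109 111 115 117 124
 125 120 119 117]
157 [113 117 116 115 116 117 115 109 111 111 112 115 113 105 110 115 122 128
 125 127 141 151]
158 [114 114 115 115 117 115 113 110 109 108 106 107 110 108 111 119 128 130
 128 148 179 190]
159 [116 114 116 114 115 114 117 116 117 114 113 115 113 112 115 123 129 126
 131 166 192 198]
160 [114 116 114 115 116 115 117 115 116 116 115 114 115 117 119 129 130 123
 131 167 183 188]
161 [114 116 116 115 116 116 115 117 117 117 118 120 117 117 122 129 126 117
 116 133 141 150]
knob (0.9086391925811768, (7, 6))
L (0.8877936005592346, (6, 6))
```

```bash
python3 -c "
from h import *
print(ctrl.sign_off())"
```

```text
the job is handed in; nothing more can be done
None
```

I handed the job in at about 19 s of the 62 s allowed. The lever went over and back, the right-hand blank showed as the heavier, and the tester is held upright in its ring at about 4.9 N, so the plunger should be roughly half in; the hand-in gave no verdict.

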